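# Set the model-maker's bench out in its usual order

## Robot

A 6-joint arm with a two-finger parallel gripper is mounted at the origin on a cart in front of the work surface, level with it; the furniture and walls round the work are solid. World frame = base frame: x ahead of the robot, y to its left, z up, the work surface at z = 0. Lengths are in m, angles in rad, forces in N, time in s.
With the tool pointing down it reaches from about 0.35 to 0.775 m from the base axis. Payload 7.3 kg.
Tool frame: the origin (TCP) lies on the centre line of the jaws, within the pads' length; the fingertips stand 17 mm ahead of it and the grasp point (between the pads) lies 2 mm behind it (robot.tcp_to_tips is the distance from the TCP to the fingertips, in m); z points along the fingers, y is the line along which they close (so a half turn about z gives the same grasp; the last joint's range is limited). The gripper opens to 92 mm and grips with 3 to 60 N. Pads are 19 mm wide; open, the fingers measure 130 mm over their backs; the gripper's body (75 mm by 190 mm) begins 47 mm behind the grasp point.
Start: joints at [1.062, 0.342, 1.524, -0, 1.275, -0.146], TCP at [0.186, 0.491, 0.244] pointing down, gripper open.
Joint ranges: [-2.53, 2.53], [-0.77, 2.02], [0.04, 2.7], [-1, 4.14], [0.28, 2.66], [-3.11, 3.11]. Speed limits (rad/s): [2.57, 2.57, 3.14, 3.14, 3.14, 3.14].

## Interface

Orientations are given as [roll, pitch, yaw] about the fixed x, y, z axes, in that order (R = Rz(yaw) Ry(pitch) Rx(roll)).
In Python, from cell import robot gives the robot as it stands. The module is installed in compiled form; this text tells all that it offers.
- The arm moves only by the tool carry_out, never from a script. Its argument "commands" is a list of rows, each a list of 3 entries, a list of its own where there are three numbers: the shift along the tool's x, y, z in m, then the turn about the tool's z in rad, then the opening, from 0 (shut) to 1 (fully open). In form: [[[dx, dy, dz], yaw, claw], ...]. A call has 1 to 20 rows; each row shifts and turns the commanded pose from where the row before left it, along the tool's axes as they then stand; what a row does not reach is not made up. A row lasts 1/8 s, in which the tool goes at most 62.5 mm and 10.7 degrees, less where a joint would pass 70% of its speed; a pose out of reach is approached as far as the arm can. A call is refused whole if a number of a shift passes 0.0625 or a number of a turn 0.188, either way. A call with a gripper value outside its range is refused whole. The fingers move at their own pace and stop on an object; "newtons" is the grip in N (left out, the last holds). Time passes only in rows, so rows that do not move let the fingers close. It gives the time, the measured TCP pose, the force, the opening and the grip force at its end, in the units of the state.
- robot.observe(): the state, without advancing time (a new reading comes with each control period).
- robot.read_camera(name): name is "scene" or "top" or "wrist"; returns a dict with "pixels" (400x640x3 uint8, red, green, blue), "fx", "fy", "cx", "cy" (pixels), "view" (4x4, takes a point from world to camera coordinates); the wrist camera has in their place "T_tool_cam" (4x4, takes a point from camera to tool coordinates, whose origin is the TCP and whose axes are the flange's). Camera axes: x right, y up, looking along -z (the intrinsics and any distortion apply to the point x, -y, -z); pixel columns grow to the right and rows downward; lengths in m; the calibration is good to about 2 mm. A picture is of the moment at which its call begins: read the wrist's pose just before it. There is no depth.
- robot.hand_in(): hands the job in; it is judged then, once.
Trained networks look in a picture, given as the dict that the camera call returned (one of the last four; its "shot" number tells which), for a name from the list of things; names that differ only in an ending like _2 or _b are one class to them, and where a whole thing is asked for, a point or a joint stands for the part that bears it (a point fixed in the world has none). Each returns a list of dicts, best first, with "p" (0 to 1); they miss things now and then, are a little off and sometimes report something else, mostly with a low value. They report only what shows in the picture. A call takes as long as a camera call.
- robot.find_in(picture, name): "at" ([column, row] in pixels, amid what is visible of it).
- robot.tip_of(picture, name): "at" ([column, row] in pixels: a listed point, or the origin of a listed thing).
The state is a dict: "time": time; "qpos": joint angles; "qvel": joint speeds; "joint_efforts": joint torques, N m; "tool_pos": TCP position; "tool_rot": TCP orientation; "contact_force": force on the tool from outside, world axes, zero at the start; "torque": the same for the moment, N m; "opening": finger opening in m; "grip_force": force on a finger pad.
Only numpy, scipy, OpenCV 4.12 (cv2) and the standard library are available. Lean on these libraries where they do the work, as an engineer would, in place of code of your own. Each camera call takes 0.05 s, during which the arm holds its last target. There are 200 camera calls.

## Task

Set the bench out for a rigging session: stand the glass paint jar in the middle of the top of the small drawer chest and lay its tin lid on the jar, and put the round pin tin in the middle of the lid of the flat hinged tin. Lay the pine offcut flat on the counter exactly midway between the drawer chest and the flat tin (the jar stands in that gap at first), and stand the cotton reel upright on the middle of the offcut. Leave the flat tin, the glue bottle and the sanding block where they stand.

Things in the scene. Friction and masses are not known exactly. Their poses are not given: they have to be found in the camera images.
- pin_chest: Small beech chest with two drawers and brass-coloured knobs, fixed to the counter, 97 (x, with knobs) x 150 (y) x 68 mm high. Origin: on the counter, in the middle of the whole outline, knobs included; its x points from the drawer fronts to the back, y along its width, z up. The flat wooden top, 68 mm up, spans x -37 to +48 mm and y -75 to +75 mm, so its middle is at x = +5 mm. It stands left or right of the flat tin, 300 mm from it centre to centre along the chest's y.
- parts_tin: Flat oblong hinged tin (dark green, shut; the lid does not open), 71 (x) x 109 (y) x 28 mm high, about 0.6 kg, loose. Origin: centre of its underside, z up; the flat lid top is 28 mm up. Not to be moved. Behind the whole row, from about 80 mm past its middle, stand a tall cubby unit (left) and wall cupboards (right): draw the arm back towards the robot before swinging it sideways.
- paint_jar: Round glass paint jar without lid, 49 mm in diameter, 62 mm high, solid to the touch (nothing can be put inside). Origin: centre of its underside, z up. It starts on the counter between the chest and the flat tin.
- jar_lid: Round plain pale-grey tin lid of the jar, lying on the counter at first, disc 41 mm in diameter, 8 mm thick; it simply lies on the jar's mouth, 62 mm above the jar's underside (no thread). Origin: centre of its underside, z up.
- pin_tin: Low round slip-lid tin (red and white), 62 mm in diameter and 24 mm high to the eye; the part that fingers touch is 60 mm in diameter from the underside to 18 mm up, so grip it low. Origin: centre of its underside, z up.
- offcut: Plain pine block, 35 (x) x 72 (y) x 28 mm high, lying flat. Origin: centre of its underside; y along its length, z up. Grip it across the 35 mm. Either long direction will do at its place.
- cotton_reel: Wooden reel of thread standing upright, 35 mm in diameter over the flanges, 42 mm high; touches as a plain cylinder. Origin: centre of its underside, z up along its axis.
- glue_bottle: Glue bottle standing at the right-hand end of the row (from the robot), 62 mm in diameter, 171 mm high with its nozzle. Origin: centre of its underside. To be left alone.
- sanding_block: Cork sanding block lying at the left-hand end of the row, 60 (x) x 105 (y) x 33 mm high. Origin: centre of its underside. To be left alone.

How it is judged:
By the outcome, as a careful person would: the job done as asked, in the order asked, and still so for the second after the job is handed in, with the robot touching nothing.
It also fails if it takes over 125 s, if anything falls off the work surface, if the arm or the gripper's body presses on something with over 40 N, if the wrist force passes 120 N, or if a joint passes its speed limit or range.

## Working session

There is one attempt and no reset: what is moved stays moved. The work goes in short steps, Python scripts to look and compute and a tool call to move; the robot and the scene stay as the last step left them, time stands still between calls to the robot, and variables do not carry over. Pictures are saved under pics/ and viewed, at most 14 in all, crops included, and the job is handed in when it is done.

Besides the shell and the picture viewer there is one more tool, called after "Call:" as name(argument=value, ...), one argument or row to a line, values as JSON. carry_out: Moves the arm, as the interface text tells. Its arguments: {"type":"object","properties":{"commands":{"type":"array"},"newtons":{"type":"number"}},"required":["commands"]}

```bash
mkdir -p pics
cat > h.py <<'E'
import numpy as np, cv2
from cell import robot
N=["pin_chest","parts_tin","paint_jar","jar_lid","pin_tin","offcut","cotton_reel","glue_bottle","sanding_block"]
def ray(p,uv,h):
    V=np.array(p["view"]);R=V[:3,:3];t=V[:3,3];o=-R.T@t
    d=R.T@np.array([(uv[0]-p["cx"])/p["fx"],-(uv[1]-p["cy"])/p["fy"],-1.])
    return o+d*(h-o[2])/d[2]
def proj(p,P):
    V=np.array(p["view"]);c=V[:3,:3]@np.array(P)+V[:3,3]
    return np.array([p["cx"]+p["fx"]*c[0]/-c[2],p["cy"]-p["fy"]*c[1]/-c[2]])
def save(p,n): cv2.imwrite("pics/"+n,cv2.cvtColor(np.array(p["pixels"]),cv2.COLOR_RGB2BGR))
E
python3 - <<'E'
from h import *
np.set_printoptions(precision=4,suppress=True)
s=robot.observe();print(s["time"],s["tool_pos"],s["tool_rot"],s["opening"])
for c in ["scene","top"]:
    p=robot.read_camera(c);save(p,c+"0.png");print(c,[k for k in p],p["fx"],p.get("dist"))
    V=np.array(p["view"]);print("cam at",-V[:3,:3].T@V[:3,3])
    for n in N:
        f=robot.find_in(p,n)[:2];t=robot.tip_of(p,n)[:2]
        print(n,[(np.round(a["at"]),round(a["p"],2)) for a in f],[(np.round(a["at"],1),round(a["p"],2),ray(p,a["at"],0)) for a in t])
E
```

```text
0.0 [0.1861 0.4905 0.243 ] [-3.14   -0.0002  2.7788] 0.09180767235813556
scene ['pixels', 'fx', 'fy', 'cx', 'cy', 'view', 'shot'] 386.426657736187 None
cam at [-0.2122 -0.9451  0.6851]
pin_chest [(array([331., 224.]), 0.65), (array([279., 194.]), 0.51)] [(array([327.9, 232. ]), 0.89, array([ 0.4657, -0.1322,  0.    ]))]
parts_tin [(array([280., 194.]), 0.94)] [(array([282.7, 197.3]), 0.69, array([0.4839, 0.161 , 0.    ])), (array([328.8, 233.7]), 0.5, array([ 0.4616, -0.1418,  0.    ]))]
paint_jar [(array([304., 204.]), 0.75)] [(array([305.8, 214.9]), 0.71, array([0.4744, 0.0005, 0.    ]))]
jar_lid [(array([256., 181.]), 0.62)] [(array([256.5, 182.1]), 0.37, array([0.4732, 0.3394, 0.    ]))]
pin_tin [(array([392., 274.]), 0.58)] [(array([389.6, 273.5]), 0.8, array([ 0.4665, -0.401 ,  0.    ]))]
offcut [(array([375., 250.]), 0.63)] [(array([375.8, 255.6]), 0.86, array([ 0.4961, -0.3188,  0.    ])), (array([280.5, 194.7]), 0.49, array([0.4891, 0.1842, 0.    ]))]
cotton_reel [] [(array([245.5, 179.2]), 0.61, array([0.4513, 0.3922, 0.    ]))]
glue_bottle [(array([449., 281.]), 0.81)] [(a
[... 613 characters left out ...]
, 0.3289, 0.    ])), (array([312.1, 204.4]), 0.67, array([0.4843, 0.0049, 0.    ]))]
jar_lid [] []
pin_tin [(array([433., 207.]), 0.53)] [(array([431.7, 208.3]), 0.74, array([ 0.4675, -0.4046,  0.    ]))]
offcut [(array([403., 204.]), 0.61)] [(array([400.1, 203.1]), 0.6, array([ 0.4863, -0.2969,  0.    ]))]
cotton_reel [(array([162., 198.]), 0.38)] [(array([190.5, 211. ]), 0.69, array([0.4651, 0.4211, 0.    ]))]
glue_bottle [] [(array([478.1, 200.8]), 0.82, array([ 0.492 , -0.5647,  0.    ]))]
sanding_block [(array([162., 200.]), 0.69), (array([192., 213.]), 0.35)] [(array([160.3, 198.8]), 0.97, array([0.5079, 0.5257, 0.    ])), (array([311.9, 205.2]), 0.47, array([0.4816, 0.0056, 0.    ]))]
```

Run:
```python
import cv2
a=cv2.imread("pics/top0.png")[140:270,130:510];cv2.imwrite("pics/t0c.png",cv2.resize(a,None,fx=2.1,fy=2.1,interpolation=cv2.INTER_CUBIC))
a=cv2.imread("pics/scene0.png")[130:330,200:480];cv2.imwrite("pics/s0c.png",cv2.resize(a,None,fx=2.8,fy=2.8,interpolation=cv2.INTER_CUBIC))
```

```text
(no output)
```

View pics/t0c.png

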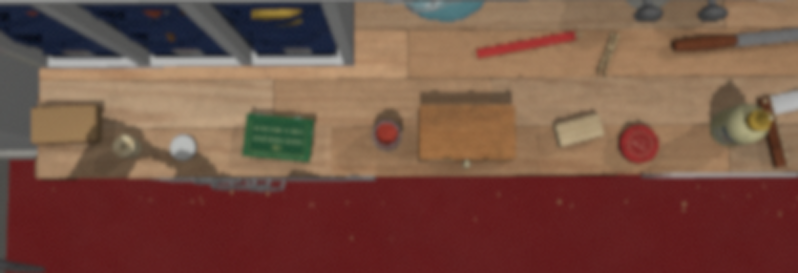

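View pics/s0c.png

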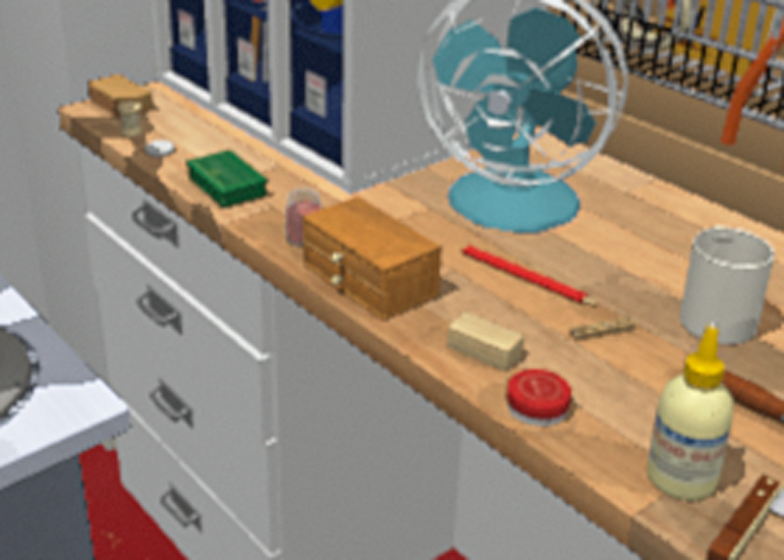

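Call:
carry_out(
  commands=[
    [[0, 0, -0.02], -0.181, 1],
    [[0, 0, -0.02], -0.182, 1],
    [[-0.045, -0.02, 0], 0, 1],
    [[-0.045, -0.02, 0], 0, 1],
    [[-0.045, -0.02, 0], 0, 1],
    [[-0.045, -0.02, 0], 0, 1],
    [[-0.04, -0.02, 0], 0, 1],
    [[0, 0, 0], 0, 1],
    [[0, 0, 0], 0, 1],
  ],
)

```text
time: 3.02
tool_pos: [0.4059, 0.391, 0.2836]
tool_rot: [3.141, -0.001, 3.141]
contact_force: [-0.3, 0.1, 0.9]
opening: 0.092
grip_force: 0.0
```

```bash
cat >> h.py <<'E'
from scipy.spatial.transform import Rotation as Rn
def wrist(n=None):
    s=robot.observe();p=robot.read_camera("wrist")
    T=np.eye(4);T[:3,:3]=Rn.from_euler("xyz",s["tool_rot"]).as_matrix();T[:3,3]=s["tool_pos"]
    p["view"]=np.linalg.inv(T@np.array(p["T_tool_cam"]))
    if n: save(p,n)
    return p,s
def look(names,n=None):
    p,s=wrist(n);print(s["time"],np.round(s["tool_pos"],4),np.round(s["tool_rot"],3))
    for m in names:
        print(m,[(np.round(a["at"],1),round(a["p"],2),np.round(ray(p,a["at"],0),4)) for a in robot.tip_of(p,m)[:2]],[(np.round(a["at"],1),round(a["p"],2)) for a in robot.find_in(p,m)[:2]])
    return p,s
E
python3 - <<'E'
from h import *
p,s=look(["cotton_reel","jar_lid","sanding_block","parts_tin","paint_jar"],"w1.png");print(p["fx"],np.round(p["T_tool_cam"],3))
E
```

```text
3.025 [0.4059 0.391  0.2836] [ 3.141e+00 -1.000e-03  3.141e+00]
cotton_reel [(array([336.3, 210.6]), 0.95, array([0.4661, 0.4158, 0.    ]))] [(array([336.1, 216. ]), 0.95)]
jar_lid [(array([268.1, 214.1]), 0.64, array([0.4707, 0.3287, 0.    ]))] [(array([269. , 213.6]), 0.63)]
sanding_block [] [(array([399.9, 230.8]), 0.65)]
parts_tin [(array([146.4, 219.6]), 0.71, array([0.4779, 0.1721, 0.    ]))] [(array([145. , 216.1]), 0.65)]
paint_jar [(array([  9.9, 224.8]), 0.66, array([ 0.4848, -0.0047,  0.    ])), (array([267.7, 213. ]), 0.43, array([0.4692, 0.3282, 0.    ]))] [(array([ 10. , 218.7]), 0.78)]
347.22223958410217 [[-0.001  0.968  0.25   0.067]
 [ 1.     0.001  0.    -0.   ]
 [ 0.     0.25  -0.968 -0.141]
 [ 0.     0.     0.     1.   ]]
```

View pics/w1.png

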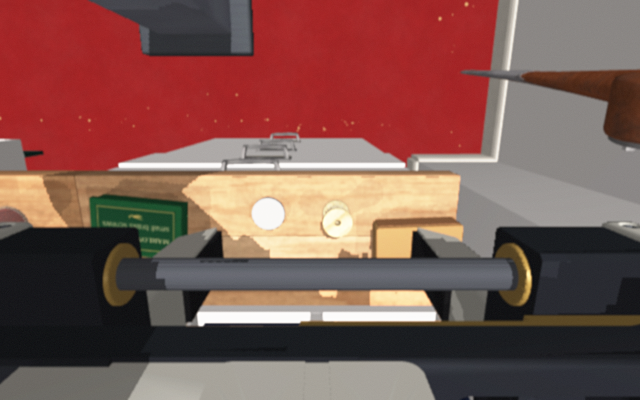

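Call:
carry_out(
  commands=[
    [[0.01, -0.06, 0], 0, 1],
    [[0, -0.06, 0], 0, 1],
    [[0, -0.06, 0], 0, 1],
    [[0, -0.06, 0], 0, 1],
    [[0, -0.06, 0], 0, 1],
    [[0, -0.06, 0], 0, 1],
    [[0, 0, 0], 0, 1],
    [[0, 0, 0], 0, 1],
  ],
)

```text
time: 4.58
tool_pos: [0.3964, 0.031, 0.2838]
tool_rot: [3.141, 0.0, 3.141]
contact_force: [0.3, 0.7, -0.0]
opening: 0.0919
grip_force: 0.0
```

Run:
```python
from h import *
p,s=look(["jar_lid","parts_tin","paint_jar","pin_chest","offcut"],"w2.png")
```

```text
4.575 [0.3964 0.031  0.2838] [3.141 0.    3.141]
jar_lid [(array([549.5, 219.8]), 0.92, array([0.4699, 0.3302, 0.    ])), (array([ 51.1, 233.5]), 0.48, array([ 0.4874, -0.314 ,  0.    ]))] [(array([ 61.2, 222.1]), 0.28)]
parts_tin [(array([424.7, 226.7]), 0.64, array([0.479 , 0.1704, 0.    ]))] [(array([423.6, 223.5]), 0.8)]
paint_jar [(array([289.3, 231.9]), 0.64, array([ 0.4858, -0.0047,  0.    ]))] [(array([287.4, 237.9]), 0.93), (array([550.9, 218. ]), 0.37)]
pin_chest [(array([191.1, 225.2]), 0.6, array([ 0.4764, -0.1312,  0.    ]))] [(array([182.1, 219. ]), 0.8)]
offcut [(array([194.2, 229. ]), 0.6, array([ 0.4815, -0.1277,  0.    ])), (array([ 54., 238.]), 0.58, array([ 0.4936, -0.3114,  0.    ]))] [(array([ 60.8, 225.3]), 0.48)]
```

View pics/w2.png

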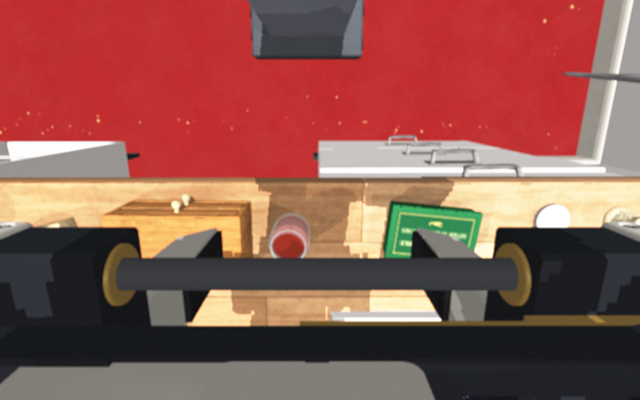

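Call:
carry_out(
  commands=[
    [[-0.035, -0.01, 0], 0, 1],
    [[-0.035, 0, 0], 0, 1],
    [[0, 0, 0], 0, 1],
    [[0, 0, 0], 0, 1],
  ],
)

```text
time: 5.62
tool_pos: [0.4657, 0.021, 0.2834]
tool_rot: [3.141, -0.001, -3.141]
contact_force: [1.2, -0.8, 0.2]
opening: 0.0917
grip_force: 0.0
```

Run:
```python
from h import *
p,s=look(["jar_lid","parts_tin","paint_jar","pin_chest","offcut"],"w3.png")
im=np.array(p["pixels"]);hsv=cv2.cvtColor(im,cv2.COLOR_RGB2HSV)
m=cv2.inRange(hsv,(45,80,30),(90,255,255));c=max(cv2.findContours(m,0,2)[0],key=cv2.contourArea)
q=np.array([ray(p,a[0],.028)[:2] for a in c],np.float32);print("tin",cv2.minAreaRect(q))
cv2.imwrite("pics/w3c.png",cv2.resize(cv2.imread("pics/w3.png")[130:260,60:320],None,fx=3,fy=3,interpolation=cv2.INTER_CUBIC))
```

```text
5.625 [0.4657 0.021  0.2834] [ 3.141e+00 -1.000e-03 -3.141e+00]
jar_lid [(array([563.9, 164. ]), 0.9, array([0.466 , 0.3255, 0.    ]))] [(array([569.3, 165.7]), 0.82), (array([295. , 183.9]), 0.35)]
parts_tin [(array([435. , 175.7]), 0.64, array([0.4806, 0.1679, 0.    ]))] [(array([441.9, 178.5]), 0.81)]
paint_jar [(array([292.9, 179.6]), 0.71, array([ 0.4854, -0.0087,  0.    ]))] [(array([292.7, 185.2]), 0.58)]
pin_chest [(array([195. , 171.8]), 0.58, array([ 0.4755, -0.1298,  0.    ]))] [(array([180.1, 184.4]), 0.74)]
offcut [(array([ 48.3, 182.7]), 0.81, array([ 0.4893, -0.3142,  0.    ]))] []
tin ((0.480617493391037, 0.16972500085830688), (0.1116294115781784, 0.06920188665390015), 83.93550109863281)
```

View pics/w3c.png

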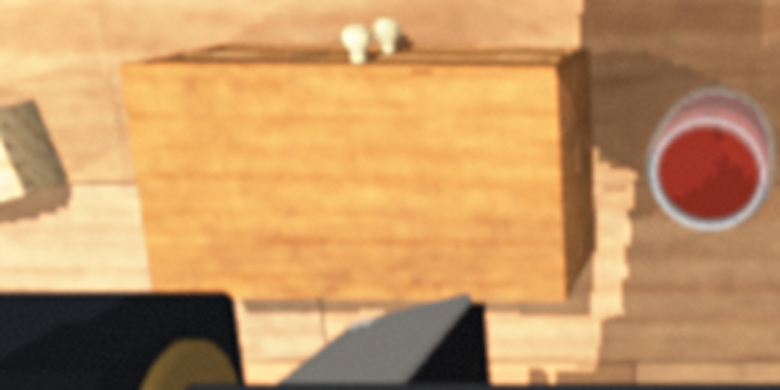

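Run:
```python
from h import *
p,s=wrist()
f=lambda u,v,h:ray(p,(60+u/3,130+v/3),h)[:2]
A,B,C,D=f(122,65,.068),f(558,66,.068),f(567,302,.068),f(153,290,.068)
print(A,B,C,D,np.linalg.norm(A-B),np.linalg.norm(B-C))
d=B-A;th=np.arctan2(d[1],d[0])-np.pi/2;print("yaw",th,"mid top",(A+C)/2)
R=np.array([[np.cos(th),-np.sin(th)],[np.sin(th),np.cos(th)]])
print("ctr from front mid",(A+B)/2+R@[.037,0],"right-edge",(B+C)/2+R@[-.005,-.075])
print("jar top",f(712,172,.062))
print("cubby corner scene",)
q=robot.read_camera("scene");print(ray(q,(325,197),0)); 
q=robot.read_camera("top");print([ray(q,(130+u/2.1,140+68/2.1),0) for u in (45,345)])
```

```text
[ 0.44316957 -0.20098161] [ 0.4436021  -0.05181737] [ 0.52916203 -0.05295736] [ 0.52447548 -0.20246843] 0.14916487369859494 0.08556751512616124
yaw -0.0028997090168736417 mid top [ 0.4861658  -0.12696949]
ctr from front mid [ 0.48038568 -0.12650678] right-edge [ 0.48116461 -0.12737255]
jar top [4.82205719e-01 3.98958160e-06]
cubby corner scene
[0.61209805 0.06376031 0.        ]
[array([0.5999279 , 0.55917881, 0.        ]), array([0.59583726, 0.06568075, 0.        ])]
```

Run:
```python
import cv2
a=cv2.imread("pics/top0.png")[40:240,200:460];cv2.imwrite("pics/t1c.png",cv2.resize(a,None,fx=3,fy=3,interpolation=cv2.INTER_CUBIC))
```

```text
(no output)
```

View pics/t1c.png

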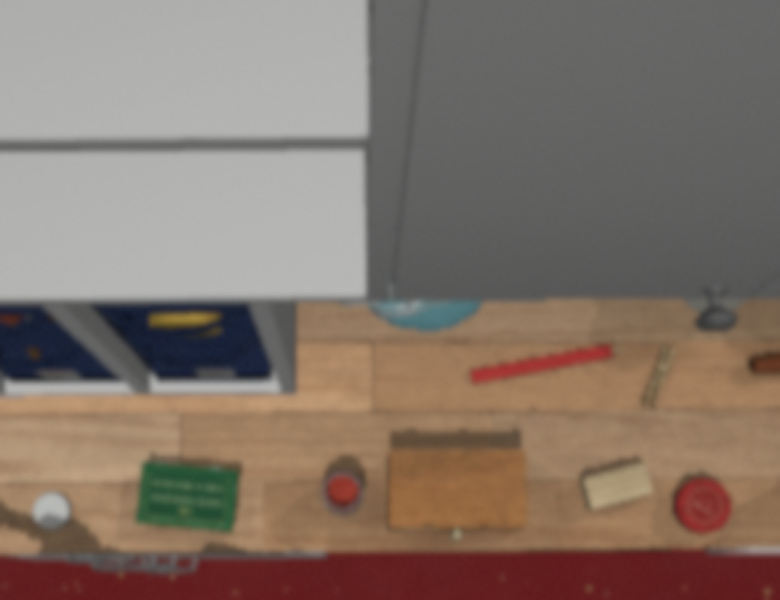

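Call:
carry_out(
  commands=[
    [[0, 0, 0], 0.157, 1],
    [[0, 0, 0], 0.157, 1],
    [[0, 0, 0], 0.157, 1],
    [[0, 0, 0], 0.157, 1],
    [[0, 0, 0], 0.157, 1],
    [[0, 0, 0], 0.157, 1],
    [[0, 0, 0], 0.157, 1],
    [[0, 0, 0], 0.157, 1],
    [[0, 0, 0], 0.157, 1],
    [[0, 0, 0], 0.157, 1],
    [[-0.021, 0.017, 0], 0, 1],
    [[0, 0, 0.03], 0, 1],
    [[0, 0, 0], 0, 1],
    [[0, 0, 0], 0, 1],
  ],
)

```text
time: 8.07
tool_pos: [0.4837, 0.0, 0.2545]
tool_rot: [3.141, -0.0, 1.572]
contact_force: [0.1, -0.9, -0.5]
opening: 0.0919
grip_force: 0.0
```

Run:
```python
from h import *
p,s=look(["paint_jar","pin_chest"],"w4.png")
im=np.array(p["pixels"]);hsv=cv2.cvtColor(im,cv2.COLOR_RGB2HSV)
import json
```

```text
8.075 [0.4837 0.     0.2545] [ 3.141 -0.     1.572]
paint_jar [(array([314.2, 169.9]), 0.72, array([ 0.4809, -0.003 ,  0.    ]))] [(array([314.1, 179.5]), 0.74)]
pin_chest [(array([308.1, 270.3]), 0.6, array([ 0.4732, -0.1294,  0.    ]))] [(array([313.7, 249.7]), 0.95)]
```

View pics/w4.png

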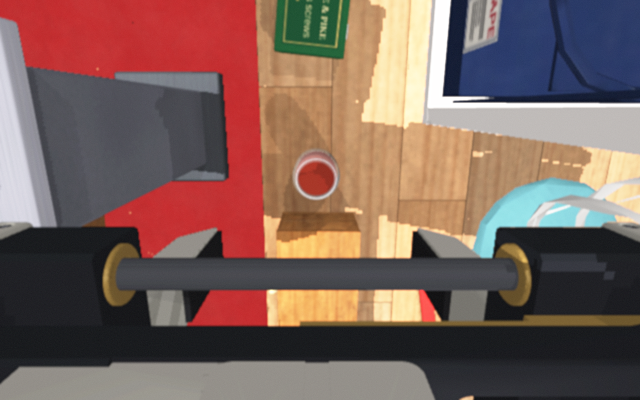

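Run:
```python
from h import *
p,s=wrist()
print(ray(p,(316,177),.062),ray(p,(316,165),0),[ray(p,(428,120),h) for h in(0,.03,.2)],ray(p,(428,95),.05),ray(p,(475,230),0))
im=np.array(p["pixels"]);hsv=cv2.cvtColor(im,cv2.COLOR_RGB2HSV)
m=(cv2.inRange(hsv,(0,120,60),(6,255,255))|cv2.inRange(hsv,(172,120,60),(180,255,255)))[140:205,285:350]
c=max(cv2.findContours(m,0,2)[0],key=cv2.contourArea);(x,y),r=cv2.minEnclosingCircle(c);print(x+285,y+140,r,ray(p,(x+285,y+140),.055))
```

```text
[0.48315214 0.00087212 0.062     ] [0.48316391 0.00266498 0.        ] [array([0.60781679, 0.05321166, 0.        ]), array([0.59835267, 0.05423158, 0.03      ]), array([0.54472264, 0.06001109, 0.2       ])] [0.59016115 0.07824405 0.05      ] [ 0.67501909 -0.07641199  0.        ]
315.62328720092773 177.71917724609375 17.770366668701172 [ 0.48277762 -0.00123954  0.055     ]
```

Call:
carry_out(
  commands=[
    [[0, 0, 0.045], 0, 1],
    [[0, 0, 0.045], 0, 1],
    [[0, 0, 0.045], 0, 1],
    [[0, 0, 0.045], 0, 1],
    [[0, 0, 0.032], 0, 1],
    [[0, 0, 0], 0, 1],
    [[0, 0, 0], 0, 0.3],
    [[0, 0, 0], 0, 0.3],
    [[0, 0, 0], 0, 0.3],
    [[0, 0, 0], 0, 0.3],
    [[0, 0, 0], 0, 0.3],
    [[0, 0, 0], 0, 0.3],
  ],
  newtons=25,
)

```text
time: 9.88
tool_pos: [0.4835, -0.0001, 0.042]
tool_rot: [3.141, -0.0, 1.572]
contact_force: [-0.8, 0.1, 4.2]
opening: 0.0476
grip_force: 25.0
```

Call:
carry_out(
  commands=[
    [[0, 0, -0.03], 0, 0.3],
    [[0, 0, -0.045], 0, 0.3],
    [[0, 0, -0.035], 0, 0.3],
    [[-0.032, 0, 0], 0, 0.3],
    [[-0.032, 0.003, 0], 0, 0.3],
    [[-0.032, 0, 0], 0, 0.3],
    [[-0.031, 0, 0], 0, 0.3],
    [[0, 0, 0], 0, 0.3],
    [[0, 0, 0.025], 0, 0.3],
    [[0, 0, 0.01], 0, 0.3],
    [[0, 0, 0], 0, 0.3],
    [[0, 0, 0], 0, 0.3],
  ],
)

```text
time: 11.38
tool_pos: [0.487, -0.1269, 0.1173]
tool_rot: [3.141, 0.0, 1.572]
contact_force: [0.3, 0.3, -0.3]
opening: 0.0473
grip_force: 25.0
```

Call:
carry_out(
  commands=[
    [[0, 0, 0.004], 0, 0.3],
    [[0, 0, 0.003], 0, 0.3],
    [[0, 0, 0], 0, 0.3],
  ],
)

```text
time: 11.75
tool_pos: [0.4867, -0.1271, 0.11]
tool_rot: [3.141, 0.0, 1.572]
contact_force: [0.1, 0.9, 2.6]
opening: 0.0477
grip_force: 25.0
```

Call:
carry_out(
  commands=[
    [[0, 0, 0], 0, 1],
    [[0, 0, 0], 0, 1],
    [[0, 0, 0], 0, 1],
    [[0, 0, -0.03], 0, 1],
    [[0, 0, -0.045], 0, 1],
    [[0, 0, -0.05], 0, 1],
    [[0, 0, -0.05], 0, 1],
    [[-0.03, -0.02, 0], 0, 1],
    [[0, 0, 0], 0, 1],
    [[0, 0, 0], 0, 1],
  ],
)

```text
time: 13.0
tool_pos: [0.4665, -0.1569, 0.2844]
tool_rot: [-3.141, -0.001, 1.571]
contact_force: [0.0, 0.0, 0.4]
opening: 0.0918
grip_force: 0.0
```

Run:
```python
from h import *
p,s=look(["paint_jar","pin_chest"],"w5.png")
im=np.array(p["pixels"]);hsv=cv2.cvtColor(im,cv2.COLOR_RGB2HSV)
cv2.imwrite("pics/w5c.png",cv2.resize(cv2.imread("pics/w5.png")[60:260,220:460],None,fx=3,fy=3,interpolation=cv2.INTER_CUBIC))
```

```text
13.0 [ 0.4665 -0.1569  0.2844] [-3.141e+00 -1.000e-03  1.571e+00]
paint_jar [(array([332.5, 149.6]), 0.85, array([ 0.4857, -0.1398,  0.    ]))] [(array([337.9, 154.6]), 0.84), (array([330.2, 123.9]), 0.67)]
pin_chest [(array([324.6, 136.9]), 0.95, array([ 0.476 , -0.1245,  0.    ]))] [(array([327.7, 122.7]), 0.59)]
```

View pics/w5c.png

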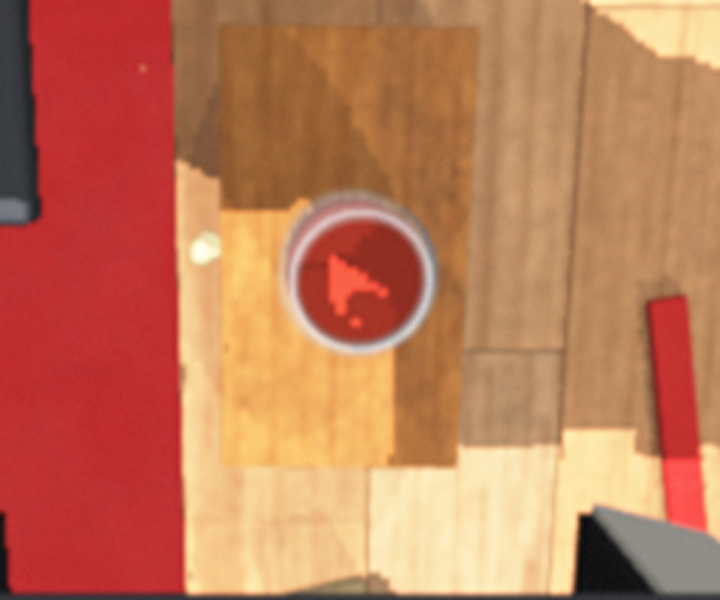

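Run:
```python
from h import *
p,s=wrist()
f=lambda u,v,h:ray(p,(220+u/3,60+v/3),h)[:2]
C=[f(*a,.068) for a in((222,27),(478,27),(456,466),(222,466))];print(C,np.mean(C,0),f(363,280,.13))
```

```text
[array([ 0.44440393, -0.05370087]), array([ 0.52722208, -0.05361327]), array([ 0.52617077, -0.20227333]), array([ 0.44215116, -0.20236534])] [ 0.48498699 -0.1279882 ] [ 0.48718006 -0.12762749]
```

Call:
carry_out(
  commands=[
    [[0, -0.05, 0], 0, 1],
    [[0.06, 0, 0], 0, 1],
    [[0.06, 0, 0], 0, 1],
    [[0.06, 0, 0], 0, 1],
    [[0.06, 0, 0], 0, 1],
    [[0.06, 0, 0], 0, 1],
    [[0.06, 0, 0], 0, 1],
    [[0.06, 0, 0], 0, 1],
    [[0.06, 0, 0], 0, 1],
    [[0, 0, 0], -0.175, 1],
    [[0, 0, 0], -0.175, 1],
    [[0, 0, 0], -0.175, 1],
    [[0, 0, 0], -0.175, 1],
    [[0, 0, 0], -0.175, 1],
    [[0, 0, 0], -0.175, 1],
    [[0, 0, 0], -0.175, 1],
    [[0, 0, 0], -0.175, 1],
    [[0, 0, 0], -0.17, 1],
    [[0, 0, 0], 0, 1],
  ],
)

```text
time: 15.68
tool_pos: [0.416, 0.3231, 0.2846]
tool_rot: [-3.142, -0.0, 3.141]
contact_force: [-0.1, -0.6, -0.7]
opening: 0.0916
grip_force: 0.0
```

Call:
carry_out(
  commands=[
    [[-0.04, 0, 0.03], 0, 0.6],
    [[0, 0, 0.03], 0, 0.6],
    [[0, 0, 0], 0, 0.6],
    [[0, 0, 0], 0, 0.6],
  ],
)

```text
time: 16.18
tool_pos: [0.4563, 0.3232, 0.2259]
tool_rot: [3.141, 0.001, 3.141]
contact_force: [-0.2, -0.1, 0.5]
opening: 0.0574
grip_force: 0.0
```

```bash
cat >> h.py <<'E'
def seg(p,lo,hi,box,h,name):
    hsv=cv2.cvtColor(np.array(p["pixels"]),cv2.COLOR_RGB2HSV);x0,y0,x1,y1=box
    m=cv2.inRange(hsv,lo,hi)[y0:y1,x0:x1];cs=cv2.findContours(m,0,2)[0]
    if not cs: print(name,"none");return
    c=max(cs,key=cv2.contourArea)
    q=np.array([ray(p,a[0]+[x0,y0],h)[:2] for a in c],np.float32)
    print(name,cv2.minEnclosingCircle(q),cv2.minAreaRect(q));return q
E
python3 - <<'E'
from h import *
p,s=look(["jar_lid","cotton_reel"],"w6.png")
u,v=[int(i) for i in robot.tip_of(p,"jar_lid")[0]["at"]]
seg(p,(0,0,150),(180,45,255),(u-45,max(v-45,0),u+45,v+45),.008,"lid")
cv2.imwrite("pics/w6c.png",cv2.resize(cv2.imread("pics/w6.png")[80:250,200:480],None,fx=2.5,fy=2.5,interpolation=cv2.INTER_CUBIC))
E
```

```text
16.175 [0.4563 0.3232 0.2259] [3.141e+00 1.000e-03 3.141e+00]
jar_lid [(array([319.1, 182.3]), 0.68, array([0.4678, 0.3258, 0.    ]))] [(array([323. , 186.4]), 0.7)]
cotton_reel [(array([401.4, 181. ]), 0.93, array([0.4666, 0.4146, 0.    ]))] [(array([407. , 185.2]), 0.79)]
lid ((0.4675222933292389, 0.3295302391052246), 0.021184569224715233) ((0.4677497148513794, 0.3293924331665039), (0.0409991629421711, 0.040810730308294296), 45.09743881225586)
```

View pics/w6c.png

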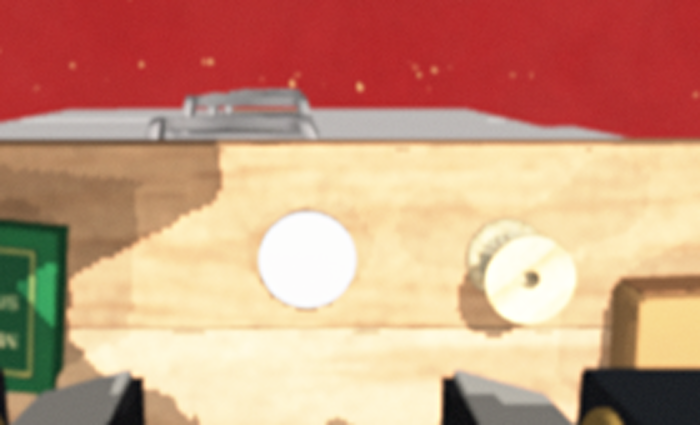

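Call:
carry_out(
  commands=[
    [[-0.0112, 0.0062, 0.04], 0, 0.6],
    [[0, 0, 0.05], 0, 0.6],
    [[0, 0, 0.05], 0, 0.6],
    [[0, 0, 0.045], 0, 0.6],
    [[0, 0, 0.015], 0, 0.6],
    [[0, 0, 0.0062], 0, 0.6],
    [[0, 0, 0], 0, 0.6],
    [[0, 0, 0], 0, 0.6],
  ],
)

```text
time: 17.48
tool_pos: [0.4682, 0.3296, 0.0201]
tool_rot: [3.14, 0.003, -3.141]
contact_force: [-0.5, -0.6, 0.3]
opening: 0.055
grip_force: 0.0
```

Call:
carry_out(
  commands=[
    [[0, 0, 0.001], 0, 0.6],
    [[0, 0, 0], 0, 0.3],
    [[0, 0, 0], 0, 0.3],
    [[0, 0, 0], 0, 0.3],
    [[0, 0, 0], 0, 0.3],
    [[0, 0, -0.01], 0, 0.3],
    [[0, 0, -0.04], 0, 0.3],
    [[0, 0, 0], 0, 0.3],
    [[0, 0, 0], 0, 0.3],
  ],
  newtons=12,
)

```text
time: 18.6
tool_pos: [0.4671, 0.329, 0.0675]
tool_rot: [3.142, -0.0, -3.141]
contact_force: [-0.0, 0.7, -0.1]
opening: 0.039
grip_force: 12.0
```

Call:
carry_out(
  commands=[
    [[0.02, 0, -0.05], 0, 0.3],
    [[0.04, 0, -0.05], 0, 0.3],
    [[0, -0.02, -0.04], 0, 0.3],
    [[0, -0.05, 0], 0, 0.3],
    [[0, -0.057, 0], 0, 0.3],
    [[0, -0.057, 0], 0, 0.3],
    [[0, -0.057, 0], 0, 0.3],
    [[0, -0.057, 0], 0, 0.3],
    [[0, -0.057, 0], 0, 0.3],
    [[0, -0.057, 0], 0, 0.3],
    [[-0.02, -0.044, 0], 0, 0.3],
    [[-0.04, 0, 0], 0, 0.3],
    [[-0.0195, 0, 0], 0, 0.3],
    [[0, 0, 0.02], 0, 0.3],
    [[0, 0, 0.02], 0, 0.3],
    [[0, 0, 0], 0, 0.3],
    [[0, 0, 0], 0, 0.3],
  ],
)

```text
time: 20.72
tool_pos: [0.4879, -0.127, 0.1665]
tool_rot: [3.141, -0.0, -3.141]
contact_force: [-0.0, 0.5, -0.7]
opening: 0.0393
grip_force: 12.0
```

Call:
carry_out(
  commands=[
    [[0.001, 0, 0.008], 0, 0.3],
    [[0, 0, 0.006], 0, 0.3],
    [[0, 0, 0.002], 0, 0.3],
    [[0, 0, 0.001], 0, 0.3],
    [[0, 0, 0], 0, 0.3],
  ],
)

```text
time: 21.35
tool_pos: [0.4869, -0.1269, 0.1494]
tool_rot: [3.142, 0.0, -3.141]
contact_force: [0.0, 0.1, -0.2]
opening: 0.0393
grip_force: 12.0
```

Call:
carry_out(
  commands=[
    [[0, 0, 0.001], 0, 0.3],
    [[0, 0, 0], 0, 0.3],
    [[0, 0, 0], 0, 0.3],
  ],
)

```text
time: 21.72
tool_pos: [0.4869, -0.1269, 0.1483]
tool_rot: [3.142, 0.0, -3.141]
contact_force: [0.7, -0.4, -0.5]
opening: 0.039
grip_force: 12.0
```

Call:
carry_out(
  commands=[
    [[0, 0, 0.0007], 0, 0.3],
    [[0, 0, 0], 0, 0.3],
    [[0, 0, 0], 0, 0.3],
  ],
)

```text
time: 22.1
tool_pos: [0.4869, -0.127, 0.1477]
tool_rot: [3.142, 0.0, -3.141]
contact_force: [-0.0, 0.7, 1.7]
opening: 0.0391
grip_force: 12.0
```

Call:
carry_out(
  commands=[
    [[0, 0, 0], 0, 0.6],
    [[0, 0, 0], 0, 0.6],
    [[0, 0, 0], 0, 0.6],
    [[0, 0, -0.02], 0, 0.6],
    [[0, 0, -0.06], 0, 0.6],
    [[0, 0, -0.06], 0, 1],
    [[0, 0, 0], 0, 1],
    [[0, 0, 0], 0, 1],
  ],
)

```text
time: 23.1
tool_pos: [0.4864, -0.1268, 0.2869]
tool_rot: [3.141, -0.001, -3.141]
contact_force: [-1.0, -0.6, -0.3]
opening: 0.0809
grip_force: 0.0
```

Run:
```python
from h import *
p,s=look(["jar_lid","paint_jar","offcut","pin_tin"],"w7.png")
u,v=proj(p,(.487,-.127,.138));print(u,v);u=int(u);v=int(v)
seg(p,(0,0,150),(180,45,255),(u-60,max(v-60,0),u+60,v+60),.138,"lid")
```

```text
23.1 [ 0.4864 -0.1268  0.2869] [ 3.141e+00 -1.000e-03 -3.141e+00]
jar_lid [(array([313.4, 156. ]), 0.71, array([ 0.4773, -0.1308,  0.    ])), (array([313.7, 187.4]), 0.63, array([ 0.517 , -0.1306,  0.    ]))] [(array([313.6, 191. ]), 0.57), (array([312.8, 148.2]), 0.2)]
paint_jar [(array([312.9, 173.3]), 0.58, array([ 0.4989, -0.1315,  0.    ]))] [(array([305.1, 163.6]), 0.62)]
offcut [(array([166.7, 165.9]), 0.76, array([ 0.4895, -0.3133,  0.    ]))] [(array([161., 172.]), 0.72)]
pin_tin [(array([ 87.2, 147. ]), 0.59, array([ 0.4661, -0.4083,  0.    ]))] [(array([ 79.7, 147.8]), 0.72), (array([316.1, 150.6]), 0.41)]
316.5189844139588 189.03026697008076
lid ((0.4859258532524109, -0.12857289612293243), 0.022215990349650383) ((0.48604241013526917, -0.12826532125473022), (0.041211385279893875, 0.043028343468904495), 89.9686050415039)
```

View pics/w7.png

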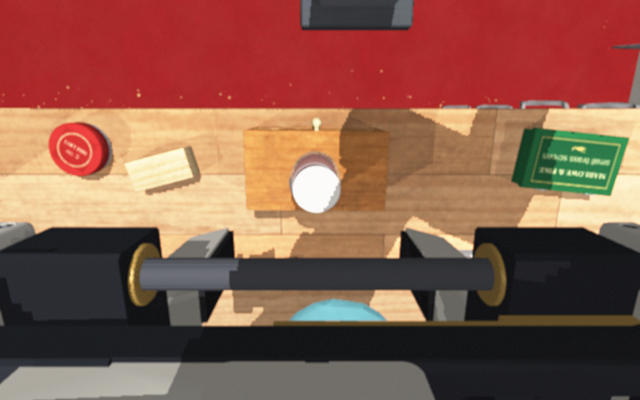

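Call:
carry_out(
  commands=[
    [[0.035, -0.03, 0], 0, 0.9],
    [[0, -0.06, 0], 0, 0.9],
    [[0, -0.06, 0], 0, 0.9],
    [[0, -0.06, 0], 0, 0.9],
    [[0, -0.05, 0.03], 0, 0.9],
    [[0, 0, 0.03], 0, 0.9],
    [[0, 0, 0], 0, 0.9],
    [[0, 0, 0], 0, 0.9],
  ],
)

```text
time: 24.55
tool_pos: [0.4525, -0.3868, 0.2289]
tool_rot: [-3.141, 0.001, -3.141]
contact_force: [0.4, 0.1, -0.2]
opening: 0.0828
grip_force: 0.0
```

Run:
```python
from h import *
p,s=look(["offcut","pin_tin"],"w8.png")
u,v=[int(i) for i in robot.find_in(p,"pin_tin")[0]["at"]]
hsv=cv2.cvtColor(np.array(p["pixels"]),cv2.COLOR_RGB2HSV);print(u,v,hsv[v-30:v+30:10,u])
seg(p,(168,80,60),(180,255,255),(u-70,v-45,u+70,v+60),.024,"pin")
seg(p,(0,80,60),(8,255,255),(u-70,v-45,u+70,v+60),.024,"pin")
cv2.imwrite("pics/w8c.png",cv2.resize(cv2.imread("pics/w8.png")[100:260,240:500],None,fx=3,fy=3,interpolation=cv2.INTER_CUBIC))
```

```text
24.55 [ 0.4525 -0.3868  0.2289] [-3.141e+00  1.000e-03 -3.141e+00]
offcut [(array([382.7, 205.2]), 0.82, array([ 0.4905, -0.3142,  0.    ]))] [(array([388., 210.]), 0.57)]
pin_tin [(array([297.5, 186.2]), 0.71, array([ 0.469 , -0.4082,  0.    ]))] [(array([294.2, 190.7]), 0.91)]
294 190 [[  0 196 217]
 [  7 143 237]
 [  1 184 219]
 [  1 194 212]
 [  0 194 210]
 [  0 192 226]]
pin none
pin ((0.4658684730529785, -0.4073837697505951), 0.03201014921069145) ((0.46610450744628906, -0.40791013836860657), (0.06295458972454071, 0.06053773686289787), 0.018393468111753464)
```

View pics/w8c.png

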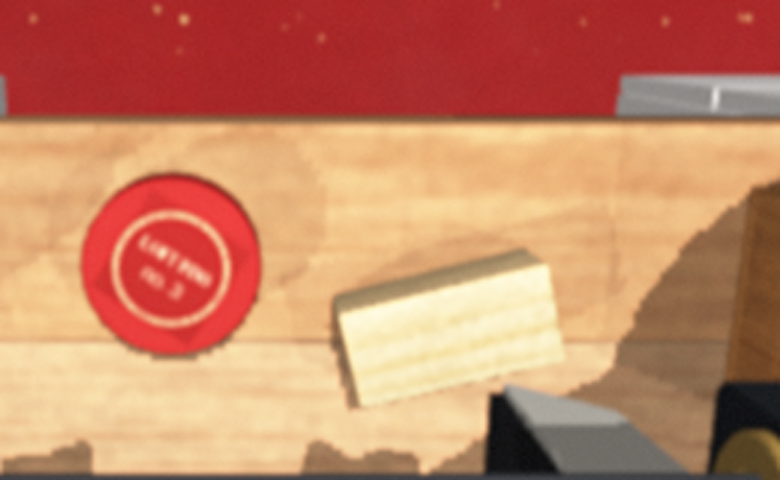

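Call:
carry_out(
  commands=[
    [[-0.0135, -0.021, 0.03], -0.15, 0.9],
    [[0, 0, 0.04], -0.15, 0.9],
    [[0, 0, 0.04], -0.15, 0.9],
    [[0, 0, 0.04], -0.15, 0.9],
    [[0, 0, 0.03], 0, 0.9],
    [[0, 0, 0.02], 0, 0.9],
    [[0, 0, 0.009], 0, 0.9],
    [[0, 0, 0], 0, 0.9],
    [[0, 0, 0], 0, 0.4],
    [[0, 0, 0], 0, 0.4],
    [[0, 0, 0], 0, 0.4],
    [[0, 0, 0], 0, 0.4],
  ],
  newtons=15,
)

```text
time: 26.35
tool_pos: [0.4656, -0.4082, 0.0191]
tool_rot: [-3.141, 0.0, -2.541]
contact_force: [0.1, 1.2, 3.1]
opening: 0.059
grip_force: 15.0
```

Run:
```python
from h import *
s=robot.observe();print(s["tool_pos"],s["tool_rot"],s["opening"])
p={"x":0}
im=cv2.imread("pics/w8.png")
V=np.eye(4)
# pose of w8
T=np.eye(4);T[:3,:3]=Rn.from_euler("xyz",[-3.141,.001,-3.141]).as_matrix();T[:3,3]=[.4525,-.3868,.2289]
w,_=wrist();w["view"]=np.linalg.inv(T@np.array(w["T_tool_cam"]))
C=[ray(w,(240+u/3,100+v/3),.028)[:2] for u,v in((338,312),(548,262),(563,357),(356,407))]
print(C,np.mean(C,0));d=C[1]-C[0];e=C[2]-C[3];print(np.linalg.norm(d),np.linalg.norm(e),np.linalg.norm(C[1]-C[2]),[np.arctan2(-k[0],k[1]) for k in(d,e)])
```

```text
[ 0.46563429 -0.40815327  0.01912008] [-3.14070928e+00  2.06120475e-04 -2.54141925e+00] 0.059021838462717406
[array([ 0.48116091, -0.350203  ]), array([ 0.46368456, -0.2800178 ]), array([ 0.49724718, -0.27228642]), array([ 0.51558483, -0.34303053])] [ 0.48941937 -0.31138444]
0.07232831192405385 0.07308213810816602 0.034441596917914624 [np.float64(0.24404040984686345), np.float64(0.2536288720260565)]
```

Call:
carry_out(
  commands=[
    [[0, 0, -0.02], 0, 0.4],
    [[0, 0, -0.05], 0, 0.4],
    [[0, 0, -0.05], 0, 0.4],
    [[0, 0, -0.05], 0.15, 0.4],
    [[0, 0, -0.04], 0.15, 0.4],
    [[0, 0, 0], 0.15, 0.4],
    [[0, 0, 0], 0.15, 0.4],
    [[0.05, 0.028, 0], 0, 0.4],
    [[0, 0.055, 0], 0, 0.4],
    [[0, 0.055, 0], 0, 0.4],
    [[0, 0.055, 0], 0, 0.4],
    [[0, 0.055, 0], 0, 0.4],
    [[0, 0.055, 0], 0, 0.4],
    [[0, 0.055, 0], 0, 0.4],
    [[0, 0.055, 0], 0, 0.4],
    [[0, 0.055, 0], 0, 0.4],
    [[0, 0.055, 0], 0, 0.4],
    [[0, 0.055, 0], 0, 0.4],
    [[0, 0, 0], 0, 0.4],
    [[0, 0, 0], 0, 0.4],
  ],
)

```text
time: 28.9
tool_pos: [0.415, 0.1699, 0.2284]
tool_rot: [-3.141, -0.001, -3.14]
contact_force: [0.1, 1.4, 0.0]
opening: 0.0594
grip_force: 15.0
```

Call:
carry_out(
  commands=[
    [[-0.025, 0, 0], 0, 0.4],
    [[0, 0, 0], 0, 0.4],
    [[0, 0, 0], 0, 0.4],
  ],
)

```text
time: 29.28
tool_pos: [0.4398, 0.169, 0.2284]
tool_rot: [-3.141, -0.001, 3.14]
contact_force: [-0.6, -0.1, -1.1]
opening: 0.059
grip_force: 15.0
```

Run:
```python
from h import *
p,s=look(["parts_tin","pin_chest","pin_tin"],"w9.png");print(s["opening"])
seg(p,(45,80,30),(90,255,255),(100,60,560,235),.028,"tin")
cv2.imwrite("pics/w9c.png",cv2.resize(cv2.imread("pics/w9.png")[110:260,190:450],None,fx=3,fy=3,interpolation=cv2.INTER_CUBIC))
```

```text
29.275 [0.4398 0.169  0.2284] [-3.141e+00 -1.000e-03  3.140e+00]
parts_tin [] []
pin_chest [(array([ 47.7, 205.8]), 0.71, array([ 0.4771, -0.1287,  0.    ]))] [(array([ 55. , 201.1]), 0.83)]
pin_tin [(array([316.5, 252.9]), 0.85, array([0.5338, 0.1684, 0.    ]))] [(array([317.1, 246.9]), 0.88)]
0.05899032050045824
tin ((0.4643988311290741, 0.17334672808647156), 0.05571884661912918) ((0.4609614312648773, 0.17391514778137207), (0.10800965875387192, 0.03654751181602478), 85.80267333984375)
```

View pics/w9c.png

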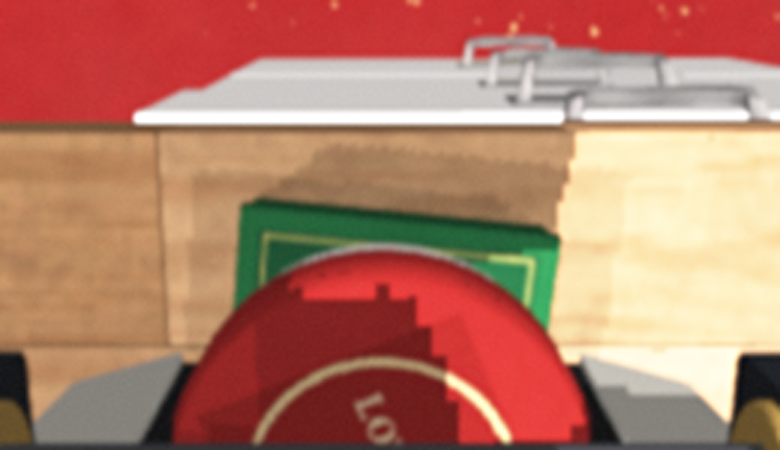

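Run:
```python
from h import *
p,s=wrist();print(s["tool_pos"])
f=lambda u,v:ray(p,(190+u/3,110+v/3),.028)[:2]
A,B=f(247,211),f(556,241);d=B-A;L=np.linalg.norm(d);n=np.array([d[1],-d[0]])/L
print(A,B,L,"yaw",np.arctan2(-d[0],d[1]),(A+B)/2+n*.0355, f(236,305),f(548,325))
```

```text
[0.4400761  0.17004811 0.22874637]
[0.44392523 0.12537873] [0.45428838 0.22921063] 0.10434777809603425 yaw -0.09947747729149606 [0.4844313  0.17376905] [0.47676884 0.12054878] [0.48400542 0.22770054]
```

Call:
carry_out(
  commands=[
    [[-0.0415, 0.0027, 0.02], 0, 0.4],
    [[0, 0, 0.05], 0, 0.4],
    [[0, 0, 0.05], 0, 0.4],
    [[0, 0, 0.04], 0, 0.4],
    [[0, 0, 0.015], 0, 0.4],
    [[0, 0, 0], 0, 0.4],
    [[0, 0, 0.004], 0, 0.4],
    [[0, 0, 0], 0, 0.4],
    [[0, 0, 0], 0, 0.4],
  ],
)

```text
time: 30.8
tool_pos: [0.4823, 0.1729, 0.0504]
tool_rot: [3.141, 0.002, -3.141]
contact_force: [0.4, 0.0, -1.0]
opening: 0.059
grip_force: 15.0
```

Call:
carry_out(
  commands=[
    [[0.0005, 0, 0.0025], 0, 0.4],
    [[0, 0, 0.001], 0, 0.4],
    [[0, 0, 0], 0, 0.4],
    [[0, 0, 0], 0, 0.4],
  ],
)

```text
time: 31.3
tool_pos: [0.4818, 0.1729, 0.0476]
tool_rot: [3.141, 0.002, -3.141]
contact_force: [-2.8, 0.0, 12.6]
opening: 0.0592
grip_force: 15.0
```

Call:
carry_out(
  commands=[
    [[0, 0, -0.0004], 0, 0.4],
    [[0, 0, 0], 0, 0.95],
    [[0, 0, 0], 0, 0.95],
    [[0, 0, 0], 0, 0.95],
    [[0, 0, 0], 0, 0.95],
    [[0, 0, -0.03], 0, 0.95],
    [[0, 0, -0.05], 0, 0.95],
    [[0, 0, -0.05], 0, 0.95],
    [[0, 0, -0.05], 0, 0.95],
    [[0, 0, -0.05], 0, 0.95],
    [[0, 0, 0], 0, 0.95],
    [[0, 0, 0], 0, 0.95],
  ],
)

```text
time: 32.8
tool_pos: [0.4808, 0.1727, 0.2757]
tool_rot: [-3.141, -0.001, -3.141]
contact_force: [-0.2, -0.4, 0.3]
opening: 0.0874
grip_force: 0.0
```

Run:
```python
from h import *
p,s=look(["parts_tin","pin_tin"],"w10.png");print(s["opening"])
seg(p,(45,80,30),(90,255,255),(200,60,440,235),.028,"tin")
seg(p,(0,80,60),(8,255,255),(250,115,400,230),.052,"pin")
cv2.imwrite("pics/w10c.png",cv2.resize(cv2.imread("pics/w10.png")[90:240,190:450],None,fx=3,fy=3,interpolation=cv2.INTER_CUBIC))
```

```text
32.8 [0.4808 0.1727 0.2757] [-3.141e+00 -1.000e-03 -3.141e+00]
parts_tin [] [(array([307.5, 145.7]), 0.94)]
pin_tin [(array([315.3, 170.9]), 0.57, array([0.4881, 0.1708, 0.    ]))] [(array([316. , 174.8]), 0.93)]
0.08743110278307431
tin ((0.4807085394859314, 0.1722862869501114), 0.062762551009655) ((0.4806925654411316, 0.17233121395111084), (0.10787541419267654, 0.06907649338245392), 84.0251235961914)
pin ((0.48232340812683105, 0.1729484498500824), 0.03183422237634659) ((0.48232364654541016, 0.17278215289115906), (0.06191377714276314, 0.061684500426054), 89.96944427490234)
```

View pics/w10c.png

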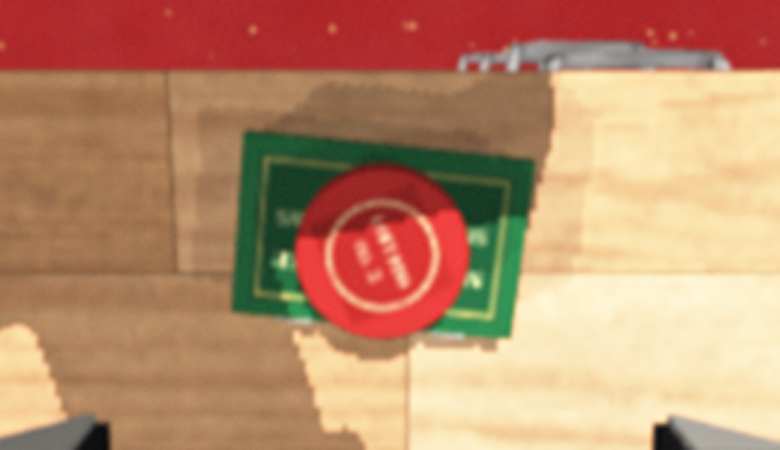

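Call:
carry_out(
  commands=[
    [[0.05, -0.02, 0], 0, 0.8],
    [[0, -0.058, 0], 0, 0.8],
    [[0, -0.058, 0], 0, 0.8],
    [[0, -0.058, 0], 0, 0.8],
    [[0, -0.058, 0], 0, 0.8],
    [[0, -0.058, 0], 0, 0.8],
    [[0, -0.058, 0], 0, 0.8],
    [[0, -0.058, 0], 0, 0.8],
    [[0, -0.058, 0], 0, 0.8],
    [[-0.0586, 0, 0], 0.165, 0.8],
    [[0, 0, 0], 0.165, 0.8],
    [[0, 0, 0], 0.165, 0.8],
    [[0, 0, 0.02], 0.165, 0.8],
    [[0, 0, 0.03], 0.165, 0.8],
    [[0, 0, 0.03], 0.165, 0.8],
    [[0, 0, 0.03], 0.165, 0.8],
    [[0, 0, 0.03], 0.166, 0.8],
    [[0, 0, 0], 0, 0.8],
    [[0, 0, 0], 0, 0.8],
  ],
  newtons=20,
)

```text
time: 35.42
tool_pos: [0.4904, -0.3116, 0.1373]
tool_rot: [3.141, 0.001, 1.824]
contact_force: [-0.2, 0.0, 1.0]
opening: 0.0734
grip_force: 0.0
```

Call:
carry_out(
  commands=[
    [[0, 0, 0.04], 0, 0.8],
    [[0, 0, 0.04], 0, 0.8],
    [[0, 0, 0.025], 0, 0.8],
    [[0, 0, 0.01], 0, 0.8],
    [[0, 0, 0], 0, 0.8],
    [[0, 0, 0], 0, 0.2],
    [[0, 0, 0], 0, 0.2],
    [[0, 0, 0], 0, 0.2],
    [[0, 0, 0], 0, 0.2],
    [[0, 0, 0], 0, 0.2],
    [[0, 0, 0], 0, 0.2],
  ],
)

```text
time: 36.8
tool_pos: [0.4901, -0.3113, 0.0217]
tool_rot: [3.141, 0.0, 1.821]
contact_force: [-1.4, 0.9, 2.5]
opening: 0.0348
grip_force: 20.0
```

Call:
carry_out(
  commands=[
    [[0, 0, -0.03], 0, 0.2],
    [[0, 0, -0.05], 0, 0.2],
    [[0, 0, -0.06], 0, 0.2],
    [[0, 0, -0.06], 0.125, 0.2],
    [[0, 0, 0], 0.125, 0.2],
    [[0, 0, 0], 0, 0.2],
    [[0.0168, -0.04, 0], 0, 0.2],
    [[0.05, 0, 0], 0, 0.2],
    [[0.06, 0, 0], 0, 0.2],
    [[0.06, 0, 0], 0, 0.2],
    [[0.06, 0, 0], 0, 0.2],
    [[0.06, 0, 0], 0, 0.2],
    [[0.03, 0, 0], 0, 0.2],
    [[0, 0.0306, 0], 0, 0.2],
    [[0, 0, 0], 0, 0.2],
    [[0, 0, 0.05], 0, 0.2],
    [[0, 0, 0.05], 0, 0.2],
    [[0, 0, 0.05], 0, 0.2],
    [[0, 0, 0], 0, 0.2],
    [[0, 0, 0], 0, 0.2],
  ],
)

```text
time: 39.3
tool_pos: [0.4811, 0.0254, 0.0726]
tool_rot: [3.141, 0.0, 1.571]
contact_force: [-0.6, -0.4, -0.4]
opening: 0.0348
grip_force: 20.0
```

Call:
carry_out(
  commands=[
    [[0, 0, 0.03], 0, 0.2],
    [[0, 0, 0.015], 0, 0.2],
    [[0, 0, 0.005], 0, 0.2],
    [[0, 0, 0], 0, 0.2],
    [[0, 0, 0], 0, 0.2],
  ],
)

```text
time: 39.92
tool_pos: [0.4811, 0.0255, 0.0223]
tool_rot: [3.14, 0.0, 1.571]
contact_force: [0.2, 1.1, 0.2]
opening: 0.0347
grip_force: 20.0
```

Call:
carry_out(
  commands=[
    [[0, 0, 0.0006], 0, 0.2],
    [[0, 0, 0], 0, 0.2],
    [[0, 0, 0], 0, 0.7],
    [[0, 0, 0], 0, 0.7],
    [[0, 0, 0], 0, 0.7],
    [[0, 0, -0.03], 0, 0.7],
    [[0, 0, -0.06], 0, 0.7],
    [[0, 0, -0.06], 0, 0.7],
    [[0, -0.02, -0.06], 0, 0.7],
    [[0, -0.02, -0.04], -0.174, 0.6],
    [[0, 0, 0], -0.174, 0.6],
    [[0, 0, 0], -0.175, 0.6],
    [[0, 0, 0], -0.175, 0.6],
    [[0, 0, 0], -0.175, 0.6],
    [[0, 0, 0], -0.175, 0.6],
    [[0, 0, 0], -0.174, 0.6],
    [[0, 0, 0], -0.174, 0.6],
    [[0, 0, 0], -0.174, 0.6],
    [[-0.03, 0, 0], 0, 0.6],
    [[0, 0, 0], 0, 0.6],
  ],
)

```text
time: 42.42
tool_pos: [0.4718, 0.0254, 0.2698]
tool_rot: [3.141, -0.0, 3.141]
contact_force: [0.4, -0.0, 0.0]
opening: 0.055
grip_force: 0.0
```

Run:
```python
from h import *
p,s=look(["offcut","parts_tin","pin_chest"],"w11.png")
u,v=[int(i) for i in proj(p,(.481,.0255,.028))];print(u,v)
cv2.imwrite("pics/w11c.png",cv2.resize(cv2.imread("pics/w11.png")[80:240,100:500],None,fx=2,fy=2,interpolation=cv2.INTER_CUBIC))
```

```text
42.425 [0.4718 0.0254 0.2698] [ 3.141 -0.     3.141]
offcut [(array([315.5, 173.1]), 0.65, array([0.4811, 0.0239, 0.    ]))] [(array([315.3, 178.7]), 0.6)]
parts_tin [(array([439.1, 172.3]), 0.74, array([0.4803, 0.1722, 0.    ]))] [(array([419.7, 167. ]), 0.6)]
pin_chest [(array([187.4, 169.2]), 0.85, array([ 0.4761, -0.1295,  0.    ]))] [(array([162.5, 188.4]), 0.73), (array([190.3, 171. ]), 0.64)]
316 177
```

View pics/w11c.png

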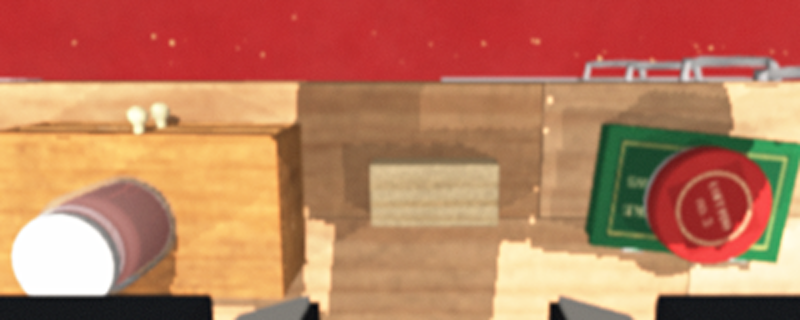

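Call:
carry_out(
  commands=[
    [[0.05, 0, 0], 0, 0.6],
    [[0, 0.055, 0], 0, 0.6],
    [[0, 0.055, 0], 0, 0.6],
    [[0, 0.055, 0], 0, 0.6],
    [[0, 0.055, 0], 0, 0.6],
    [[0, 0.055, 0], 0, 0.6],
    [[0, 0.055, 0], 0, 0.6],
    [[0, 0.055, 0], 0, 0.6],
    [[-0.03, 0, 0], 0, 0.6],
    [[0, 0, 0], 0, 0.6],
    [[0, 0, 0], 0, 0.6],
  ],
)

```text
time: 44.15
tool_pos: [0.4507, 0.4101, 0.2701]
tool_rot: [-3.141, -0.001, 3.14]
contact_force: [-0.8, -0.4, -0.2]
opening: 0.0553
grip_force: 0.0
```

Run:
```python
from h import *
p,s=look(["cotton_reel"],"w12.png")
im=np.array(p["pixels"]);hsv=cv2.cvtColor(im,cv2.COLOR_RGB2HSV)
u,v=[int(i) for i in proj(p,(.467,.416,.042))];print(u,v,hsv[v-40:v+40:8,u].tolist())
g=cv2.cvtColor(im,cv2.COLOR_RGB2GRAY)[v-40:v+40,u-40:u+40]
c=cv2.HoughCircles(cv2.resize(g,None,fx=4,fy=4,interpolation=cv2.INTER_CUBIC),cv2.HOUGH_GRADIENT,1,20,param1=80,param2=20,minRadius=50,maxRadius=75)
for a in (c[0][:4] if c is not None else []): print(a/4,ray(p,(u-40+a[0]/4,v-40+a[1]/4),.042), "exp r",.0175*p["fx"]/(s["tool_pos"][2]+.141-.042))
T=np.eye(4);T[:3,:3]=Rn.from_euler("xyz",[3.141,.001,3.141]).as_matrix();T[:3,3]=[.4563,.3232,.2259]
p["view"]=np.linalg.inv(T@np.array(p["T_tool_cam"]));print("w6",ray(p,(412.4,191.6),.042))
```

```text
44.15 [0.4507 0.4101 0.2701] [-3.141e+00 -1.000e-03  3.140e+00]
cotton_reel [(array([320.7, 175.7]), 0.76, array([0.463 , 0.4147, 0.    ]))] [(array([320.1, 180.9]), 0.87)]
322 186 [[22, 67, 253], [22, 69, 253], [21, 76, 252], [23, 42, 249], [26, 17, 255], [22, 66, 231], [27, 9, 255], [30, 24, 255], [24, 39, 255], [21, 71, 252]]
[40.375 41.625 16.775] [0.46811858 0.41605907 0.042     ] exp r 16.462046264613253
w6 [0.46802086 0.41525473 0.042     ]
```

Call:
carry_out(
  commands=[
    [[-0.0173, 0.0056, 0], -0.15, 0.58],
    [[0, 0, 0.04], -0.15, 0.58],
    [[0, 0, 0.04], -0.15, 0.58],
    [[0, 0, 0.04], -0.15, 0.58],
    [[0, 0, 0.04], 0, 0.58],
    [[0, 0, 0.04], 0, 0.58],
    [[0, 0, 0.03], 0, 0.58],
    [[0, 0, 0.014], 0, 0.58],
    [[0, 0, 0], 0, 0.58],
    [[0, 0, 0], 0, 0.2],
    [[0, 0, 0], 0, 0.2],
    [[0, 0, 0], 0, 0.2],
    [[0, 0, 0], 0, 0.2],
    [[0, 0, 0], 0, 0.2],
  ],
  newtons=12,
)

```text
time: 46.05
tool_pos: [0.469, 0.4166, 0.0274]
tool_rot: [3.142, 0.002, -2.542]
contact_force: [-0.2, -0.2, 5.7]
opening: 0.0335
grip_force: 12.0
```

Call:
carry_out(
  commands=[
    [[0, 0, -0.03], 0, 0.2],
    [[0, 0, -0.06], 0, 0.2],
    [[0, 0, -0.06], 0.15, 0.2],
    [[0, 0, -0.03], 0.15, 0.2],
    [[0, 0, 0], 0.15, 0.2],
    [[0, 0, 0], 0.15, 0.2],
    [[0.045, -0.02, 0], 0, 0.2],
    [[0, -0.053, 0], 0, 0.2],
    [[0, -0.053, 0], 0, 0.2],
    [[0, -0.053, 0], 0, 0.2],
    [[0, -0.053, 0], 0, 0.2],
    [[0, -0.053, 0], 0, 0.2],
    [[0, -0.053, 0], 0, 0.2],
    [[0, -0.053, 0], 0, 0.2],
    [[-0.057, 0, 0], 0, 0.2],
    [[0, 0, 0.04], 0, 0.2],
    [[0, 0, 0.05], 0, 0.2],
    [[0, 0, 0.045], 0, 0.2],
    [[0, 0, 0], 0, 0.2],
    [[0, 0, 0], 0, 0.2],
  ],
)

```text
time: 48.55
tool_pos: [0.4811, 0.0251, 0.0726]
tool_rot: [-3.141, 0.002, 3.141]
contact_force: [-0.1, 0.3, -1.1]
opening: 0.0338
grip_force: 12.0
```

Call:
carry_out(
  commands=[
    [[0, 0.0006, 0.01], 0, 0.2],
    [[0, 0, 0.0055], 0, 0.2],
    [[0, 0, 0.001], 0, 0.2],
    [[0, 0, 0], 0, 0.2],
    [[0, 0, 0], 0, 0.2],
  ],
)

```text
time: 49.18
tool_pos: [0.4803, 0.0258, 0.0554]
tool_rot: [3.142, 0.001, 3.141]
contact_force: [-1.6, 0.6, 4.4]
opening: 0.0337
grip_force: 12.0
```

Contact. Release, rise and check by numbers.

Call:
carry_out(
  commands=[
    [[0, 0, 0], 0, 0.6],
    [[0, 0, 0], 0, 0.6],
    [[0, 0, 0], 0, 0.6],
    [[0, 0, -0.03], 0, 0.6],
    [[0, 0, -0.06], 0, 0.6],
    [[0, 0, -0.06], 0, 0.6],
    [[0, 0, -0.06], 0, 0.6],
    [[0.03, 0, -0.03], 0, 0.6],
    [[0, 0, 0], 0, 0.6],
    [[0, 0, 0], 0, 0.6],
  ],
)

```text
time: 50.42
tool_pos: [0.4501, 0.0258, 0.2939]
tool_rot: [3.141, -0.001, 3.141]
contact_force: [0.6, 0.4, -1.1]
opening: 0.0552
grip_force: 0.0
```

Run:
```python
from h import *
p,s=look(N,"w13.png")
im=np.array(p["pixels"])
u,v=[int(i) for i in proj(p,(.481,.026,.07))]
g=cv2.cvtColor(im,cv2.COLOR_RGB2GRAY)[v-40:v+40,u-40:u+40]
c=cv2.HoughCircles(cv2.resize(g,None,fx=4,fy=4,interpolation=cv2.INTER_CUBIC),cv2.HOUGH_GRADIENT,1,20,param1=80,param2=20,minRadius=50,maxRadius=85)
for a in (c[0][:3] if c is not None else []): print("reel",a/4,ray(p,(u-40+a[0]/4,v-40+a[1]/4),.070))
seg(p,(45,80,30),(90,255,255),(350,60,640,235),.028,"tin")
u,v=[int(i) for i in proj(p,(.486,-.128,.138))];print(u,v);seg(p,(0,0,150),(180,45,255),(max(u-60,0),max(v-60,0),u+60,v+60),.138,"lid")
for c in("scene","top"):
    q=robot.read_camera(c)
    for n in ["cotton_reel","offcut","paint_jar","jar_lid","sanding_block","glue_bottle","parts_tin"]:
        h={"cotton_reel":.028,"paint_jar":.068,"jar_lid":.13}.get(n,0)
        print(c,n,[(np.round(ray(q,a["at"],h)[:2],3),round(a["p"],2)) for a in robot.tip_of(q,n)[:2]])
```

```text
50.425 [0.4501 0.0258 0.2939] [ 3.141e+00 -1.000e-03  3.141e+00]
pin_chest [(array([195.3, 180.9]), 0.77, array([ 0.4734, -0.1295,  0.    ]))] [(array([198.1, 184.6]), 0.93)]
parts_tin [(array([430. , 185.8]), 0.6, array([0.4804, 0.171 , 0.    ]))] [(array([416.1, 180.3]), 0.64), (array([316.6, 193.7]), 0.43)]
paint_jar [(array([173.5, 204.9]), 0.79, array([ 0.5052, -0.1607,  0.    ]))] [(array([196.5, 183.3]), 0.69)]
jar_lid [(array([149.8, 223.7]), 0.62, array([ 0.5309, -0.1946,  0.    ]))] [(array([147.7, 217.7]), 0.66), (array([442.7, 198.8]), 0.45)]
pin_tin [(array([437. , 196.2]), 0.63, array([0.4941, 0.1811, 0.    ]))] [(array([445. , 197.2]), 0.55), (array([148.6, 214.9]), 0.32)]
offcut [(array([317. , 187.5]), 0.71, array([0.4823, 0.026 , 0.    ]))] [(array([317.7, 177.7]), 0.83), (array([416.4, 179.1]), 0.33)]
cotton_reel [(array([316.4, 187. ]), 0.56, array([0.4817, 0.0252, 0.    ]))] [(array([315.5, 190.1]), 0.92)]
glue_bottle [] []
sanding_block [] []
reel [39.375 38.625 15.5  ] [0.47876365 0.02526035 0.07      ]
tin ((0.48010677099227905, 0.16977527737617493), 0.0639380
[... 292 characters left out ...]
89.90300750732422)
scene cotton_reel [(array([0.468, 0.018]), 0.49)]
scene offcut [(array([0.48 , 0.019]), 0.68)]
scene paint_jar []
scene jar_lid [(array([ 0.481, -0.125]), 0.41)]
scene sanding_block [(array([0.507, 0.543]), 0.71), (array([ 0.564, -0.036]), 0.23)]
scene glue_bottle [(array([ 0.503, -0.555]), 0.93), (array([0.497, 0.045]), 0.18)]
scene parts_tin [(array([0.486, 0.18 ]), 0.71)]
top cotton_reel []
top offcut []
top paint_jar [(array([ 0.495, -0.128]), 0.46)]
top jar_lid [(array([0.468, 0.156]), 0.67), (array([ 0.484, -0.127]), 0.58)]
top sanding_block [(array([0.51 , 0.522]), 0.94)]
top glue_bottle [(array([ 0.494, -0.559]), 0.84)]
top parts_tin [(array([0.482, 0.182]), 0.58)]
```

```bash
python3 -c "
from cell import robot
print(robot.hand_in())"
```

```text
the job is handed in; nothing more can be done
None
```

I handed the job in at about 50 s with everything placed in the order asked: jar and lid on the chest, pin tin on the flat tin, and the reel on the offcut, which I set about 3 mm from the centre-to-centre midpoint towards the flat tin because the midpoint of the clear gap lies about 10 mm that way.

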